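# Tare the pigment scale through its sunken key

## Robot

A 6-joint arm with a two-finger parallel gripper is mounted at the origin on the work surface. World frame = base frame: x ahead of the robot, y to its left, z up, the work surface at z = 0. Lengths are in m, angles in rad, forces in N, time in s.
With the tool pointing down it reaches from about 0.4 to 0.825 m from the base axis. Payload 7 kg.
Tool frame: the origin (TCP) lies midway between the tips of the shut fingers; the grasp point (between the pads) lies 19 mm behind it; z points along the fingers, y is the direction in which the jaws open and shut (so a half turn about z gives the same grasp; the last joint's range is limited). The gripper opens to 85 mm and grips with 20 to 120 N. Pads are 22 mm wide; open, the fingers measure 114 mm over their backs; the gripper's body (76 mm by 85 mm) begins 54 mm behind the grasp point. The pads swing forward as they close: fully open they stand 13 mm farther back than shut.
Start: joints at [1.468, 0.359, 0.012, 0, -1.224, -0.288], TCP at [0.257, 0.624, 0.231] pointing down, gripper open.
Joint ranges: [-3.07, 3.07], [-1.43, 2.12], [-1.02, 1.25], [-3.03, 1.67], [-3.05, -0], [-3.03, 3.03]. Speed limits (rad/s): [2.39, 2.39, 3.01, 3.14, 3.14, 3.14].

## Interface

Orientations are given as a rotation vector (axis times angle).
In Python, from bench import * gives the robot as it stands.
- The arm moves only by the shell command python3 -m creep 'ROWS' [FORCE]. ROWS is JSON, a list of rows, each an object of numbers: "x", "y", "z": the shift along the tool's x, y, z scaled (see below); "yaw": the turn about the tool's z scaled (see below); "jaw": the opening, from 0 (shut) to 1 (fully open). In form: [{"x": .., "y": .., "z": .., "yaw": .., "jaw": ..}, ...]. A call has 1 to 8 rows; each row shifts and turns the commanded pose from where the row before left it, along the tool's axes as they then stand; what a row does not reach is not made up. The controller multiplies each number of a shift by 200 mm and each number of a turn by 120 degrees. A row lasts 1/10 s, in which the tool goes at most 50 mm and 8.59 degrees, less where a joint would pass 70% of its speed; a pose out of reach is approached as far as the arm can. A call with a number of a shift or a turn outside -1 to 1 is refused whole. A call with a gripper value outside its range is refused whole. The fingers move at their own pace and stop on an object; FORCE is the grip in N (left out, the last holds). Time passes only in rows, so rows that do not move let the fingers close. It gives the time, the measured TCP pose, the force and the opening at its end, in the units of the state.
- state(): the state, without advancing time (a new reading comes with each control period).
- grab_frame(name): name is "scene" or "top" or "wrist"; returns the picture (400x640x3 uint8, blue, green, red); there is no depth.
- camera_model(name): a dict with "fx", "fy", "cx", "cy" (pixels), "k1" (the pictures are not rectified: a ray, as slopes to the right and down, at radius r is drawn at 1 + k1 r^2 times it, then the intrinsics apply), "R" (3x3) and "t" (3): a world point X has camera coordinates R X + t. Camera axes: x right, y down, z forward; pixel columns grow to the right and rows downward; lengths in m; the calibration is good to about 2 mm. A picture is of the moment at which its call begins: read the wrist's pose just before it. camera_model takes no time and is no camera call; for the wrist camera it gives the pose at the moment of the call.
- close_job(): hands the job in, once; it reports no verdict.
The state is a dict: "t": time; "qpos": joint angles; "qd": joint speeds; "joint_efforts": joint torques, N m; "ee_pos": TCP position; "tcp_rot": TCP orientation; "force": force on the tool from outside, world axes, zero at the start; "ft_torque": the same for the moment, N m; "grip_width": finger opening in m.
Only numpy, scipy, OpenCV 4.12 (cv2) and the standard library are available. Lean on these libraries where they do the work, as an engineer would, in place of code of your own. Each camera call takes 0.05 s, during which the arm holds its last target. There are 200 camera calls.

## Task

The empty dish stands on the pigment scale, ready for its weight to be zeroed: with a fingertip push the clear dust shutter by its orange tab fully aside, reach down into the well of the round green tare key, press it fully in and let it come up, then push the shutter fully shut again. Only push and press: do not pinch the tab, do not press the square red calibration key, and leave the dish and everything else on the table where they stand.

Things in the scene. Friction and masses are not known exactly. Their poses are not given: they have to be found in the camera images.
- scale: Bench scale fixed to the table, 190 (x) x 300 (y) mm. Origin on the table; x points away from its display edge, y from console to pan. White console: x -115 to 75, y -147 to -7 mm, flat deck 60 mm above the table, with two wells side by side along x and low rails (6 mm high) along y at x = -65 and 65 mm. Grey pan side: y -7 to 153 mm, steel pan 140 mm square, top 50 mm high.
- well_far (a point): Centre of the mouth (deck height) of one well, at scale (32, -105) mm. Each well is 47 mm (scale x) by 41 mm (scale y), 28 mm deep, straight walls; a 17 mm wall parts the two wells.
- well_near (a point): Centre of the mouth of the other, equal well, at scale (-32, -105) mm.
- shutter (a joint): Clear plastic dust shutter, 122 mm (x) by 54 mm (y), 4 mm thick, its top face 65 mm above the table, lying over both wells. Slides along the scale's +y (towards the pan). 0 = fully shut, centred over the wells at y = -105 mm; 0.060 m = fully aside (stop), both wells free. Starts shut or up to 10 mm ajar. About 1 N of friction; stays where it is left.
- tab_top (a point): Centre of the top of the shutter's orange tab, an upright ridge across the middle of the shutter, 44 mm long (scale x), 12 mm thick (scale y), rising 18 mm above the shutter, its top 83 mm above the table. Moves with the shutter; its axes are the scale's. At rest shut it lies at scale (0, -105) mm.
- tab_outer: The 6 mm thick half of the orange tab on the side away from the pan (scale -y); push on this face to open. Origin: centre of its foot, 65 mm above the table.
- tab_inner: The 6 mm thick half of the orange tab on the side towards the pan (scale +y); push on this face to shut. Origin: centre of its foot, 65 mm above the table.
- tare_key_top (a point): The tare key: round, green, 26 mm across, sunk in one of the scale's two wells (which of the two varies). It moves straight down 6 mm on a spring: 2 N starts it, 5 N holds it fully down, and it rises by itself. Its top rests 18 mm below the console deck, 10 mm above the well floor. Point: centre of the key's top face; moves down with the key.
- tare_key (a joint): Travel of the green tare key: 0 = up, 0.006 m = fully in.
- cal_key_top (a point): The calibration key, not to be pressed: square, red, 22 mm wide, sunk in one of the scale's two wells (which of the two varies). It moves straight down 6 mm on a spring: 2 N starts it, 5 N holds it fully down, and it rises by itself. Its top rests 18 mm below the console deck, 10 mm above the well floor. Point: centre of the key's top face; moves down with the key.
- cal_key (a joint): Travel of the red calibration key: 0 = up, 0.006 m = fully in.
- dish: Loose white porcelain dish, 84 mm across, 26 mm high, standing on the scale's pan. Origin at the centre of its underside.
- jar_blue: Loose pigment jar with a blue cap, 48 mm across, 65 mm high, near the scale. Origin at the centre of its underside.
- jar_green: Loose pigment jar with a green cap, 48 mm across, 65 mm high, near the scale. Origin at the centre of its underside.
- jar_ochre: Loose pigment jar with a yellow cap, 48 mm across, 65 mm high, beyond the pan side. Origin at the centre of its underside.
- brush: Loose brush, 200 mm long, lying on the table. Origin under its middle, x along the brush.
- basin: Loose green plastic basin, 200 mm across, 75 mm high. Origin at the centre of its underside.
- muller: Loose green glass pigment muller, 60 mm across, 78 mm high. Origin at the centre of its underside.
- ink_cup: Loose blue ceramic cup, 68 mm across, 50 mm high. Origin at the centre of its underside.
Mind the look-alikes: they are no part of the job. Of the things that look like the dish, the middle-sized one is meant.

How it is judged:
On the way, in this order (a step that is already met when the one before it is completed fails the run):
1. the dust shutter is pushed aside (at least 50 of its 60 mm) (value of joint shutter above 0.05 m), for 0.1 s.
2. the green tare key is pressed in (at least 4.5 of its 6 mm) with the shutter aside (value of joint tare_key above 0.0045 m and value of joint shutter above 0.04 m), for 0.1 s.
3. the tare key has come up again (value of joint tare_key below 0.0015 m), for 0.1 s.
At the end, for the whole second after the job is handed in: The shutter is shut to within 6 mm, both keys are up, and the dish (within 12 mm) and the other loose things (within 20 mm) stand where they stood (value of joint shutter below 0.006 m and value of joint each of tare_key, cal_key below 0.0015 m and angle between dish's own z axis and vertical below 0.15 rad and linear speed of dish below 0.02 m/s and distance of dish from where it was at the start of the episode below 0.012 m and distance of each of jar_blue, jar_green, jar_ochre, brush, basin, muller, ink_cup from where it was at the start of the episode below 0.02 m); the robot touches nothing.
It fails at once if the red calibration key is pressed (more than 3 mm) (value of joint cal_key above 0.003 m).
It fails at once if the tab is pinched or pressed down on (more than 4 N on both of its halves at once) (contact force between the fingers and tab_outer above 4 N and contact force between the fingers and tab_inner above 4 N).
It fails at once if the dish is moved (12 mm), lifted or tipped (distance of dish from where it was at the start of the episode above 0.012 m or angle between dish's own z axis and vertical above 0.15 rad).
It fails at once if a bystander is moved (20 mm), lifted or knocked over (distance of any of jar_blue, jar_green, jar_ochre, brush, basin, muller, ink_cup from where it was at the start of the episode above 0.02 m).
It also fails if it takes over 48 s, if anything falls off the work surface, if the arm or the gripper's body presses on something with over 40 N, if the wrist force passes 120 N, or if a joint passes its speed limit or range.

## Working session

There is one attempt and no reset: what is moved stays moved. The work goes in short steps, Python scripts to look and compute and a shell command to move; the robot and the scene stay as the last step left them, time stands still between calls to the robot, and variables do not carry over. Pictures are saved under pics/ and viewed, about 8 in all and at most 12, crops included, and the job is handed in when it is done.

```bash
mkdir -p pics; ls; python3 - <<'E'
from bench import *
import cv2
s=state();print(s['t'],s['ee_pos'],s['tcp_rot'],s['grip_width'],s['force'])
for n in("top","scene"):
    cv2.imwrite(f"pics/{n}0.png",grab_frame(n)); print(n,camera_model(n))
E
```

```text
pics
0.0 [0.25696411 0.62365549 0.23036595] [ 3.08014309e+00 -6.09843386e-01 -2.98409831e-04] 0.08550707689985193 [-0.68394856 -0.1633868   0.34679645]
top {'fx': 477.99209095433457, 'fy': 477.99209095433457, 'cx': 323.1540804603461, 'cy': 199.0399110379769, 'k1': -0.026916975905117834, 'R': array([[ 0.07274901, -0.99732755,  0.00673379],
       [-0.97542391, -0.07255598, -0.20804767],
       [ 0.20798025,  0.00856696, -0.97809551]]), 't': array([-0.0549076 ,  0.50781752,  1.38181223])}
scene {'fx': 371.23140512778735, 'fy': 371.23140512778735, 'cx': 322.7533299618333, 'cy': 197.27167377437559, 'k1': 0.013949783689799098, 'R': array([[ 0.83557276,  0.54928162, -0.01038597],
       [ 0.38312944, -0.59616115, -0.70555206],
       [-0.39373849,  0.58556091, -0.70858198]]), 't': array([-0.4279928 , -0.14686432,  1.67648547])}
```

View pics/top0.png

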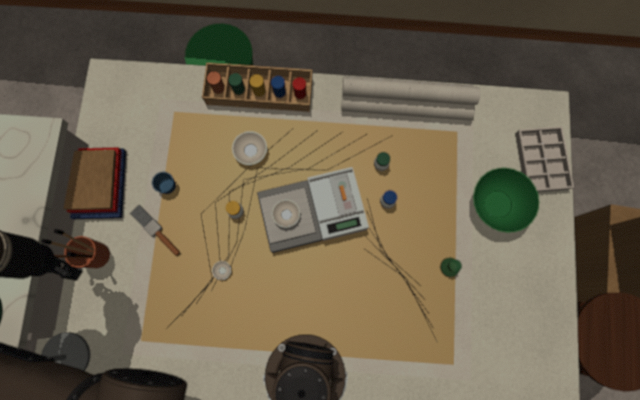

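View pics/scene0.png

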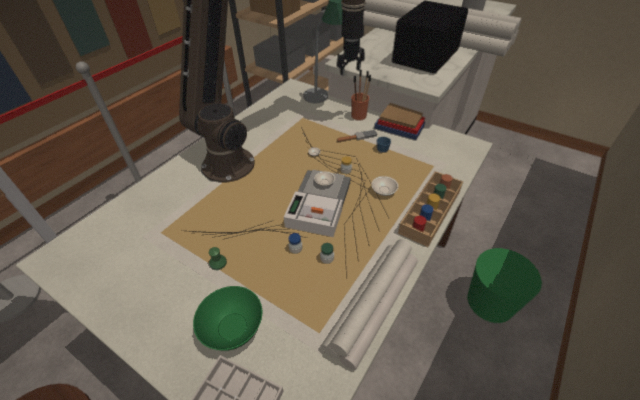

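```bash
python3 - <<'E'
import cv2,numpy as np
a=cv2.imread("pics/top0.png")[155:265,245:405]; a=cv2.resize(a,None,fx=5,fy=5,interpolation=cv2.INTER_CUBIC)
a=cv2.convertScaleAbs(a,alpha=1.3)
cv2.imwrite("pics/c1.png",a)
E
```

```text
(no output)
```

View pics/c1.png

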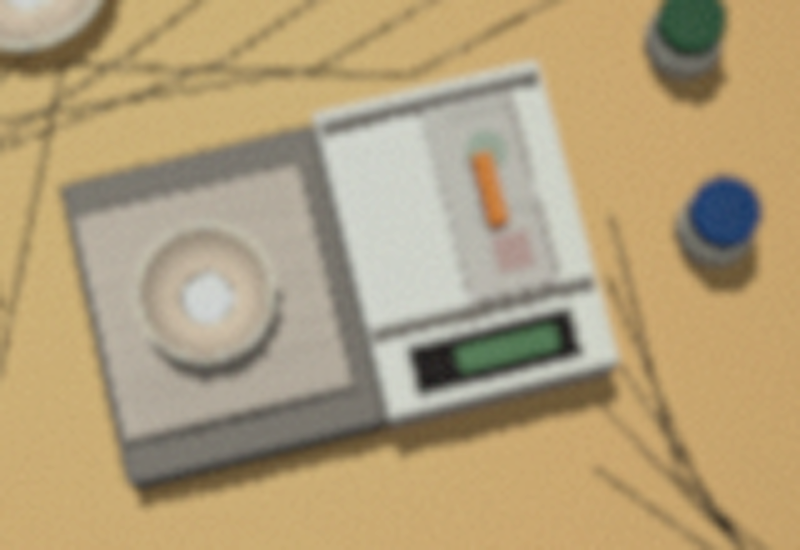

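```bash
cat > h.py <<'E'
import numpy as np,cv2
from scipy.optimize import least_squares
def proj(m,X):
    p=np.atleast_2d(X)@m['R'].T+m['t']; q=p[:,:2]/p[:,2:]
    q=q*(1+m['k1']*(q**2).sum(1,keepdims=True)); return q*[m['fx'],m['fy']]+[m['cx'],m['cy']]
def s2w(P,s): # P=(x,y,yaw), s scale coords m
    s=np.atleast_2d(s); c,n=np.cos(P[2]),np.sin(P[2])
    return np.c_[P[0]+c*s[:,0]-n*s[:,1],P[1]+n*s[:,0]+c*s[:,1],s[:,2]]
def fit(m,S,uv,p0):
    r=least_squares(lambda P:(proj(m,s2w(P,S))-uv).ravel(),p0); return r.x,r.fun.reshape(-1,2)
def rays(m,uv,z):
    f=lambda x:(proj(m,[x[0],x[1],z])[0]-uv); return least_squares(f,[.5,0]).x
def rel(P,s): # tool in scale frame
    from scipy.spatial.transform import Rotation as R
    d=np.array(s['ee_pos'][:2])-P[:2];c,n=np.cos(P[2]),np.sin(P[2])
    M=R.from_rotvec(s['tcp_rot']).as_matrix()
    return [c*d[0]+n*d[1],-n*d[0]+c*d[1],s['ee_pos'][2]],np.degrees(np.arctan2(M[1,0],M[0,0])-P[2]),M
E
python3 - <<'E'
from bench import *
from h import *
m=camera_model("top")
S=np.array([[75,-7,60],[75,-147,60],[-115,-147,60],[-115,-7,60]])/1e3
uv=np.array([[315,115],[537,65],[617,368],[390,422]])/5+[245,155]-.4
P,r=fit(m,S,uv,[.5,0,.2]);print(P,r)
w=rays(m,np.array([488,190])/5+[245,155]-.4,.083);c,n=np.cos(P[2]),np.sin(P[2]);d=w-P[:2];print('tab',w,c*d[0]+n*d[1],-n*d[0]+c*d[1])
print(rel(P,state()))
print('green',s2w(P,[.032,-.105,.042]),'pre',s2w(P,[0,-.145,.2]))
E
```

```text
[0.49680697 0.01835545 0.30946153] [[-0.17140315  0.38380437]
 [ 0.37544651 -0.02069841]
 [ 0.23885479 -0.29239552]
 [-0.43397288 -0.0656901 ]]
tab [ 0.527762   -0.07232393] 0.0018685751230889773 -0.09579912707466821
([np.float64(-0.04404072489927474), np.float64(0.6496403584626438), np.float64(0.23049051370832785)], np.float64(-40.129969107896486), array([[ 9.24551816e-01, -3.81056117e-01, -4.18589834e-04],
       [-3.81056325e-01, -9.24550824e-01, -1.36083367e-03],
       [ 1.31546418e-04,  1.41766754e-03, -9.99998986e-01]]))
green [[ 0.5592642  -0.07191134  0.042     ]] pre [[ 0.54096611 -0.11975671  0.2       ]]
```

```bash
python3 -m creep '[{"yaw":0.07,"jaw":0},{"yaw":0.07,"jaw":0},{"yaw":0.07,"jaw":0},{"yaw":0.07,"jaw":0},{"yaw":0.07,"jaw":0},{"yaw":0.066,"jaw":0}]' 20
python3 -m creep '[{"x":0.24,"y":-0.013,"jaw":0},{"x":0.24,"y":-0.013,"jaw":0},{"x":0.24,"y":-0.013,"jaw":0},{"x":0.24,"y":-0.013,"jaw":0},{"x":0.24,"y":-0.013,"jaw":0},{"x":0.24,"y":-0.013,"jaw":0},{"x":0.24,"y":-0.013,"jaw":0},{"x":0.24,"y":-0.013,"jaw":0}]'
python3 -m creep '[{"x":0.24,"y":-0.013,"jaw":0},{"x":0.24,"y":-0.013,"jaw":0},{"x":0.24,"y":-0.013,"jaw":0},{"x":0.24,"y":-0.013,"jaw":0},{"x":0.24,"y":-0.013,"jaw":0},{"x":0.24,"y":-0.013,"jaw":0},{"x":0.16,"y":-0.013,"jaw":0},{"jaw":0}]'
cat > where.py <<'E'
from bench import *
from h import *
P=[0.49680697,0.01835545,0.30946153]
s=state();a,b,M=rel(P,s);print(s['t'],np.round(np.array(a)*1e3,1),b,M[:,2],s['force'],s['grip_width'])
E
python3 where.py; python3 - <<'E'
from bench import *
import cv2
m=camera_model("wrist");cv2.imwrite("pics/w1.png",grab_frame("wrist"));print(m)
E
```

```text
0.1 [-44.  649.6 230.5] -40.12996899038444 [-4.18589834e-04 -1.36083367e-03 -9.99998986e-01] [-1.05795723 -0.18421752 -0.59363213] 0.08565325236339633
{'fx': 299.16316546992005, 'fy': 299.16316546992005, 'cx': 316.75137854128667, 'cy': 195.88824572575467, 'k1': -0.00311502351416962, 'R': array([[-0.38050299, -0.92477882,  0.00126996],
       [-0.87563804,  0.36072488,  0.32114729],
       [-0.29744832,  0.12108548, -0.94702841]]), 't': array([ 0.67412341, -0.04210296,  0.38154115])}$[0]: bad value
$[0]: bad value
$[0]: bad value
```

```bash
python3 -m creep '[{"x":0,"y":0,"z":0,"yaw":0.07,"jaw":0},{"x":0,"y":0,"z":0,"yaw":0.07,"jaw":0},{"x":0,"y":0,"z":0,"yaw":0.07,"jaw":0},{"x":0,"y":0,"z":0,"yaw":0.07,"jaw":0},{"x":0,"y":0,"z":0,"yaw":0.07,"jaw":0},{"x":0,"y":0,"z":0,"yaw":0.066,"jaw":0},{"x":0,"y":0,"z":0,"yaw":0,"jaw":0}]' 20; python3 where.py
```

```text
t: 0.85
ee_pos: [0.2571, 0.6239, 0.2309]
tcp_rot: [2.534, -1.856, 0.0]
force: [0.1, -0.1, -0.1]
grip_width: -0.0
0.85 [-43.9 649.8 230.9] -90.1621726748406 [-1.91935350e-04 -6.44206472e-04 -9.99999774e-01] [ 0.12235794 -0.12546255 -0.11266262] -2.8919747101210058e-05
```

```bash
python3 -m creep '[{"x":0.24,"y":-0.013,"z":0,"yaw":0,"jaw":0},{"x":0.24,"y":-0.013,"z":0,"yaw":0,"jaw":0},{"x":0.24,"y":-0.013,"z":0,"yaw":0,"jaw":0},{"x":0.24,"y":-0.013,"z":0,"yaw":0,"jaw":0},{"x":0.24,"y":-0.013,"z":0,"yaw":0,"jaw":0},{"x":0.24,"y":-0.013,"z":0,"yaw":0,"jaw":0},{"x":0.24,"y":-0.013,"z":0,"yaw":0,"jaw":0},{"x":0.24,"y":-0.013,"z":0,"yaw":0,"jaw":0}]'
python3 where.py
python3 -m creep '[{"x":0.24,"y":-0.013,"z":0,"yaw":0,"jaw":0},{"x":0.24,"y":-0.013,"z":0,"yaw":0,"jaw":0},{"x":0.24,"y":-0.013,"z":0,"yaw":0,"jaw":0},{"x":0.24,"y":-0.013,"z":0,"yaw":0,"jaw":0},{"x":0.24,"y":-0.013,"z":0,"yaw":0,"jaw":0},{"x":0.24,"y":-0.013,"z":0,"yaw":0,"jaw":0},{"x":0.24,"y":-0.013,"z":0,"yaw":0,"jaw":0},{"x":0,"y":0,"z":0,"yaw":0,"jaw":0}]'
python3 where.py; python3 - <<'E'
from bench import *
import cv2
m=camera_model("wrist");cv2.imwrite("pics/w1.png",grab_frame("wrist"));print(m)
E
```

```text
t: 1.65
ee_pos: [0.3938, 0.2627, 0.2315]
tcp_rot: [-2.541, 1.846, -0.0]
force: [1.4, 0.7, -0.2]
grip_width: 0.0001
1.65 [-23.7 264.1 231.5] -89.73663899751394 [ 3.58391852e-04  4.71152166e-04 -9.99999825e-01] [ 1.42948505  0.67228157 -0.16788996] 8.896413533484371e-05
t: 2.45
ee_pos: [0.5139, -0.0546, 0.2308]
tcp_rot: [2.535, -1.854, -0.0]
force: [-0.9, 0.1, -1.1]
grip_width: 0.0004
2.45 [ -6.  -74.7 230.8] -90.08721400825203 [-8.86195628e-04 -1.00792241e-03 -9.99999099e-01] [-0.93450248  0.08802674 -1.10541229] 0.00038316090470404444
{'fx': 299.16316546992005, 'fy': 299.16316546992005, 'cx': 316.75137854128667, 'cy': 195.88824572575467, 'k1': -0.00311502351416962, 'R': array([[-0.95280481, -0.3035816 ,  0.00109544],
       [-0.28720471,  0.90256265,  0.32077112],
       [-0.09836892,  0.30531765, -0.9471561 ]]), 't': array([0.47238044, 0.15493274, 0.4482899 ])}
```

View pics/w1.png

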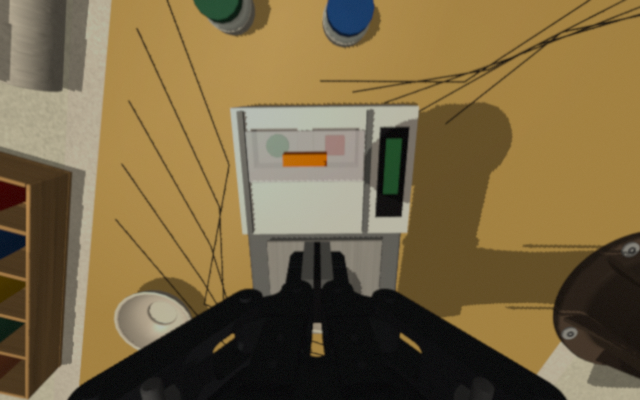

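```bash
python3 - <<'E'
from bench import *
from h import *
m=camera_model("wrist")
S=np.array([[75,-147,60],[-115,-147,60],[75,-7,60],[-115,-7,60]])/1e3
uv=np.array([[232,107],[419,106],[243,234],[410,234.]])
P,r=fit(m,S,uv,[.5,0,.3]);print(P,r.round(1))
for u,z in (((305,154),.083),((277.5,145),.042),((335,145),.042)):
    w=rays(m,np.array(u),z);c,n=np.cos(P[2]),np.sin(P[2]);d=w-P[:2];print(w,c*d[0]+n*d[1],-n*d[0]+c*d[1])
E
```

```text
[0.49837096 0.02304856 0.31652901] [[-0.1  1. ]
 [ 1.3  0.4]
 [ 0.8 -0.3]
 [-2.2 -1.6]]
[ 0.53192012 -0.07530431] 0.0012682071269355145 -0.1039096994206518
[ 0.56304593 -0.06777084] 0.03319267422322365 -0.1064390068533112
[ 0.50228752 -0.08710936] -0.03056684986619316 -0.10590456008873517
```

```bash
python3 -m creep '[{"x":0.2,"y":-0.02,"z":0,"yaw":0,"jaw":0},{"x":0.2,"y":-0.02,"z":0,"yaw":0,"jaw":0},{"x":0,"y":0,"z":0.2,"yaw":0,"jaw":0},{"x":0,"y":0,"z":0.2,"yaw":0,"jaw":0},{"x":0,"y":0,"z":0.2,"yaw":0,"jaw":0},{"x":0,"y":0,"z":0.18,"yaw":0,"jaw":0},{"x":0,"y":0,"z":0,"yaw":0,"jaw":0},{"x":0,"y":0,"z":0,"yaw":0,"jaw":0}]'
python3 where.py; python3 - <<'E'
from bench import *
import cv2
m=camera_model("wrist");cv2.imwrite("pics/w2.png",grab_frame("wrist"))
E
```

```text
t: 3.3
ee_pos: [0.5452, -0.1232, 0.0758]
tcp_rot: [2.539, -1.849, -0.001]
force: [0.4, -1.0, 0.8]
grip_width: -0.0001
3.3 [   3.  -149.5   75.8] -89.85690538184195 [-9.10452440e-04 -5.90807025e-04 -9.99999411e-01] [ 0.36465912 -1.03773658  0.79609485] -5.779008729071078e-05
```

View pics/w2.png

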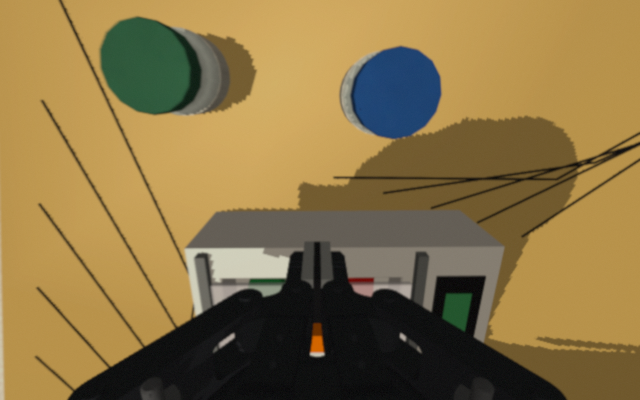

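```bash
python3 -m creep '[{"x":-0.08,"y":0.01,"z":0,"yaw":0,"jaw":0},{"x":-0.08,"y":0,"z":0,"yaw":0,"jaw":0},{"x":-0.06,"y":0,"z":0,"yaw":0,"jaw":0},{"x":-0.06,"y":0,"z":0,"yaw":0,"jaw":0},{"x":-0.06,"y":0,"z":0,"yaw":0,"jaw":0},{"x":-0.05,"y":0,"z":0,"yaw":0,"jaw":0},{"x":-0.03,"y":0,"z":0,"yaw":0,"jaw":0},{"x":0,"y":0,"z":0,"yaw":0,"jaw":0}]'
python3 where.py; python3 - <<'E'
from bench import *
import cv2
cv2.imwrite("pics/w3.png",grab_frame("wrist"));cv2.imwrite("pics/t3.png",grab_frame("top"))
E
```

```text
t: 4.15
ee_pos: [0.5173, -0.0436, 0.0753]
tcp_rot: [-2.537, 1.852, 0.0]
force: [0.3, 0.0, -0.6]
grip_width: 0.0001
4.15 [  0.7 -65.2  75.3] -89.9915632975165 [-2.20765128e-04  1.75207533e-04 -9.99999960e-01] [ 0.33298348  0.03558951 -0.55828371] 7.158808486003924e-05
```

View pics/w3.png

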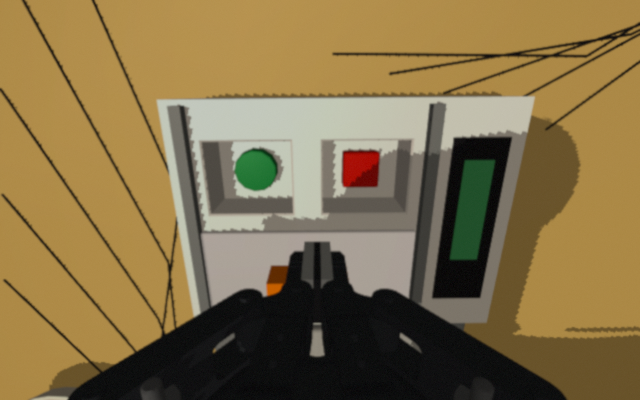

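```bash
python3 - <<'E'
from bench import *
from h import *
m=camera_model("wrist")
S=np.array([[75,-147,60],[-115,-147,60],[55.5,-125.5,60],[8.5,-125.5,60],[8.5,-84.5,60],[55.5,-84.5,60],[-8.5,-125.5,60],[-55.5,-125.5,60],[-55.5,-84.5,60],[-8.5,-84.5,60],[32,-105,42],[-32,-105,42]])/1e3
uv=np.array([[158,100],[534,97],[201,142],[293,139],[294,213],[204,212],[321,139],[413,139],[411,213],[323,213],[256,170],[360,168.]])
P,r=fit(m,S,uv,[.5,0,.3]);print(P,r.round(1))
print(rel(P,state())[:2])
mt=camera_model("top")
w=rays(m,np.array([256,170]),.042);print(w)
i=cv2.imread("pics/t3.png");c,d=proj(mt,s2w(P,[[.032,-.105,.042],[-.032,-.105,.042]]));print(c,d)
h=cv2.resize(i[155:265,245:405],None,fx=5,fy=5,interpolation=cv2.INTER_CUBIC);cv2.imwrite("pics/t3c.png",h)
E
```

```text
[0.50123804 0.0196052  0.31552736] [[-0.5 -1.8]
 [ 0.3 -1.1]
 [ 0.6 -1.2]
 [-2.3  1.2]
 [-0.9 -0.4]
 [ 6.9  1. ]
 [ 2.   1. ]
 [-0.8  0.5]
 [-5.7 -1.1]
 [-0.1 -0.6]
 [-0.5  0.2]
 [ 1.2  1.6]]
([np.float64(-0.004469076726162898), np.float64(-0.0657157974263077), np.float64(0.07508324004740809)], np.float64(-90.37547257250928))
[ 0.56398383 -0.07050563]
[341.68784441 183.89060908] [346.94112636 203.86704614]
```

View pics/t3c.png

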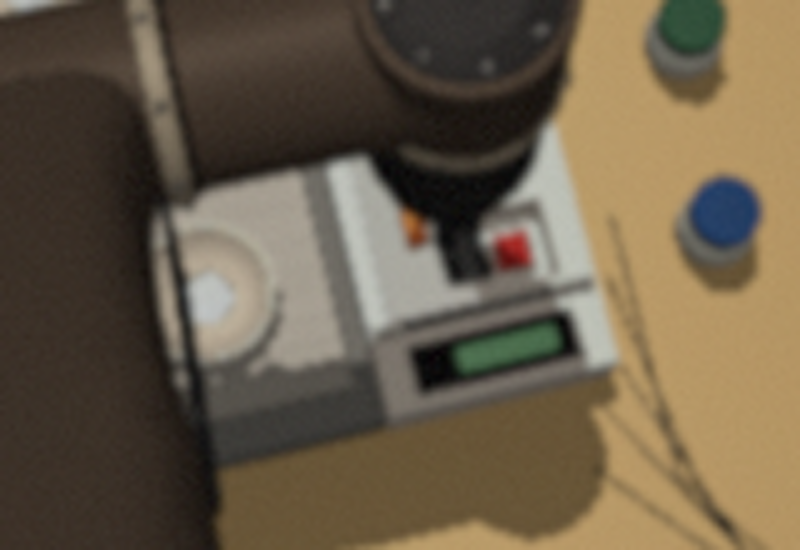

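```bash
python3 - <<'E'
from bench import *
from h import *
m=camera_model("wrist");s=state();P=[.499,.019,.313]
R=rel(P,s)[2];t=np.array(s['ee_pos'])
for d in ([0,0,0],[.011,0,0],[.011,.0145,0],[.011,-.0145,0],[.011,0,-.02]):print(d,proj(m,t+R@d))
print(rel(P,s)[:2])
mt=camera_model("top");u=np.array([512,250])/5+[245,155]-.4
w=rays(mt,u,.042);print('red top',w,'red wrist',rays(m,np.array([360,168]),.042))
print('shutter edge y'); w=rays(m,np.array([310,232.]),.065);d=w-P[:2];print(-np.sin(P[2])*d[0]+np.cos(P[2])*d[1])
E
```

```text
[0, 0, 0] [[316.02566705 254.93725759]]
[0.011, 0, 0] [[316.02180629 236.64883764]]
[0.011, 0.0145, 0] [[343.31260487 236.66360304]]
[0.011, -0.0145, 0] [[288.73058425 236.63195823]]
[0.011, 0, -0.02] [[315.91937244 255.89368261]]
([np.float64(-0.001987317989164756), np.float64(-0.06584021034901569), np.float64(0.07508324004740809)], np.float64(-90.23066558441074))
red top [ 0.50115922 -0.09046001] red wrist [ 0.50441346 -0.09085342]
shutter edge y
-0.07473386741932984
```

```bash
python3 -m creep '[{"x":-0.015,"y":0,"z":0,"yaw":0,"jaw":0},{"x":-0.01,"y":0,"z":0,"yaw":0,"jaw":0},{"x":0,"y":0,"z":0,"yaw":0,"jaw":0}]'
python3 where.py
```

```text
t: 4.55
ee_pos: [0.516, -0.0399, 0.0751]
tcp_rot: [2.536, -1.853, -0.0]
force: [2.0, -1.6, -1.5]
grip_width: -0.0
4.55 [  0.5 -61.3  75.1] -90.05450037879238 [-2.79743638e-04 -3.71002156e-04 -9.99999892e-01] [ 1.97926448 -1.56058926 -1.47326524] -2.7737501728133187e-05
```

```bash
python3 -m creep '[{"x":-0.015,"y":0,"z":0,"yaw":0,"jaw":0},{"x":0,"y":0,"z":0,"yaw":0,"jaw":0}]'
python3 where.py;python3 where.py
```

```text
t: 4.75
ee_pos: [0.5158, -0.0394, 0.0753]
tcp_rot: [2.535, -1.851, 0.004]
force: [8.6, -21.2, -6.8]
grip_width: -0.0002
4.75 [  0.5 -60.8  75.3] -90.00145820065319 [ 2.50064036e-04 -3.75464535e-03 -9.99992920e-01] [  8.59804541 -21.19892032  -6.83070558] -0.000207953783447841
4.75 [  0.5 -60.8  75.3] -90.00145820065319 [ 2.50064036e-04 -3.75464535e-03 -9.99992920e-01] [  8.59804541 -21.19892032  -6.83070558] -0.000207953783447841
```

```bash
python3 -m creep '[{"x":0.04,"y":0,"z":0,"yaw":0,"jaw":0},{"x":0.04,"y":0,"z":-0.05,"yaw":0,"jaw":0},{"x":0.07,"y":-0.08,"z":-0.06,"yaw":0,"jaw":0},{"x":0.08,"y":-0.09,"z":0,"yaw":0,"jaw":0},{"x":0,"y":0,"z":0,"yaw":0,"jaw":0},{"x":0,"y":0,"z":0,"yaw":0,"jaw":0}]'
python3 where.py;python3 - <<'E'
from bench import *
from h import *
m=camera_model("wrist");s=state();P=[.499,.019,.313];print(rel(P,s)[:2], proj(m,s['ee_pos']))
cv2.imwrite("pics/w4.png",grab_frame("wrist"))
E
```

```text
t: 5.35
ee_pos: [0.5615, -0.0705, 0.0975]
tcp_rot: [-2.535, 1.855, 0.001]
force: [-0.2, -0.6, -0.1]
grip_width: -0.0001
5.35 [  34.6 -104.3   97.5] -90.10157884957208 [-1.52136630e-04  3.96677838e-04 -9.99999910e-01] [-0.18777515 -0.64143066 -0.13844843] -0.00012575919920827105
([np.float64(0.03192960417971375), np.float64(-0.10438062194760382), np.float64(0.09751438328213832)], np.float64(-90.30431824650573)) [[315.98876632 254.94220994]]
```

View pics/w4.png

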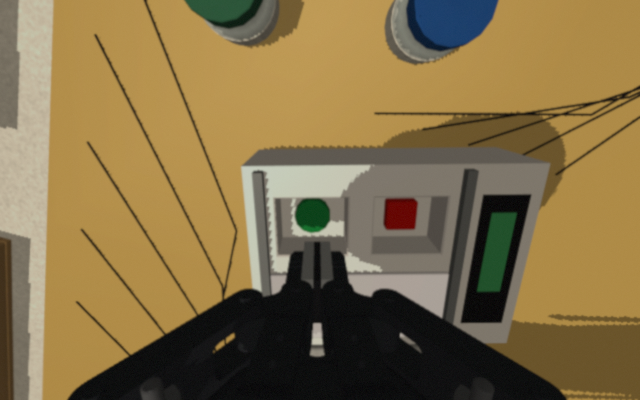

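```bash
python3 - <<'E'
from bench import *
from h import *
m=camera_model("wrist");s=state();P=[.499,.019,.313]
M=rel(P,s)[2]
for u,z in(((312,215),.042),((311.5,198),.06),((311.5,198+53),.06)):
    w=np.r_[rays(m,np.array(u,float),z),z]; print(w,'tool offset mm',(M.T@(w-s['ee_pos'])*1e3).round(1))
E
```

```text
[ 0.56400134 -0.06995325  0.042     ] tool offset mm [ 0.6 -3.  55.4]
[ 0.56978693 -0.08823681  0.06      ] tool offset mm [19.8 -3.  37.3]
[ 0.55838162 -0.05175184  0.06      ] tool offset mm [-18.5  -3.2  37.4]
```

```bash
python3 -m creep '[{"x":0.002,"y":-0.012,"z":0.05,"yaw":0,"jaw":0},{"x":0,"y":0,"z":0.09,"yaw":0,"jaw":0},{"x":0,"y":0,"z":0.07,"yaw":0,"jaw":0},{"x":0,"y":0,"z":0.04,"yaw":0,"jaw":0},{"x":0,"y":0,"z":0,"yaw":0,"jaw":0},{"x":0,"y":0,"z":0,"yaw":0,"jaw":0}]'; python3 where.py
```

```text
t: 6.0
ee_pos: [0.564, -0.0698, 0.0474]
tcp_rot: [2.537, -1.853, 0.0]
force: [-0.4, -0.0, 0.5]
grip_width: -0.0
6.0 [  37.2 -104.4   47.4] -90.01480323109193 [-6.71932321e-05 -1.79762886e-04 -9.99999982e-01] [-0.36897993 -0.00305336  0.48755405] -4.996742622690717e-06
```

Inside the well with no contact; now press down in small steps.

```bash
python3 -m creep '[{"x":0,"y":0,"z":0.03,"yaw":0,"jaw":0},{"x":0,"y":0,"z":0.015,"yaw":0,"jaw":0},{"x":0,"y":0,"z":0,"yaw":0,"jaw":0}]'; python3 where.py; python3 -m creep '[{"x":0,"y":0,"z":0.008,"yaw":0,"jaw":0},{"x":0,"y":0,"z":0.005,"yaw":0,"jaw":0},{"x":0,"y":0,"z":0,"yaw":0,"jaw":0},{"x":0,"y":0,"z":0,"yaw":0,"jaw":0}]'; python3 where.py
```

```text
t: 6.3
ee_pos: [0.5648, -0.0697, 0.0387]
tcp_rot: [-2.536, 1.852, -0.002]
force: [0.4, 1.0, 4.4]
grip_width: 0.0001
6.3 [  38.  -104.6   38.7] -90.02367367925793 [ 1.77325750e-03  2.16961987e-04 -9.99998404e-01] [0.4132587  0.96695415 4.42496387] 0.00014918968204193078
t: 6.7
ee_pos: [0.5648, -0.0697, 0.0362]
tcp_rot: [-2.536, 1.852, -0.002]
force: [3.3, 0.9, 5.0]
grip_width: -0.0001
6.7 [  37.9 -104.6   36.2] -90.02524192645673 [ 1.65829477e-03  1.98013452e-04 -9.99998605e-01] [3.26266176 0.9293587  4.97915845] -7.451657468106817e-05
```

```bash
python3 -m creep '[{"x":0,"y":0,"z":0.006,"yaw":0,"jaw":0},{"x":0,"y":0,"z":0.004,"yaw":0,"jaw":0},{"x":0,"y":0,"z":0,"yaw":0,"jaw":0},{"x":0,"y":0,"z":0,"yaw":0,"jaw":0}]'; python3 where.py
```

```text
t: 7.1
ee_pos: [0.5649, -0.0697, 0.0359]
tcp_rot: [-2.536, 1.851, -0.003]
force: [-4.0, 2.8, 21.8]
grip_width: 0.0004
7.1 [  38.1 -104.6   35.9] -89.98739761943693 [ 2.47035020e-03 -1.75838653e-05 -9.99996949e-01] [-3.99990561  2.80795743 21.83082078] 0.0004037898594087702
```

```bash
python3 -m creep '[{"x":0,"y":0,"z":-0.1,"yaw":0,"jaw":0},{"x":0,"y":0,"z":-0.15,"yaw":0,"jaw":0},{"x":0,"y":0,"z":-0.14,"yaw":0,"jaw":0},{"x":-0.15,"y":0.06,"z":0,"yaw":0,"jaw":0},{"x":-0.15,"y":0.06,"z":0,"yaw":0,"jaw":0},{"x":-0.14,"y":0.045,"z":0,"yaw":0,"jaw":0},{"x":0,"y":0,"z":0,"yaw":0,"jaw":0},{"x":0,"y":0,"z":0,"yaw":0,"jaw":0}]'; python3 where.py;python3 - <<'E'
from bench import *
from h import *
cv2.imwrite("pics/w5.png",grab_frame("wrist"))
E
```

```text
t: 7.9
ee_pos: [0.5046, 0.004, 0.1113]
tcp_rot: [2.537, -1.851, -0.002]
force: [0.5, -0.3, 0.4]
grip_width: -0.0
7.9 [  3.1 -16.1 111.3] -89.97183191463294 [-1.66969127e-03 -4.72732262e-04 -9.99998494e-01] [ 0.50789061 -0.33357391  0.43743426] -2.562537847302316e-05
```

View pics/w5.png

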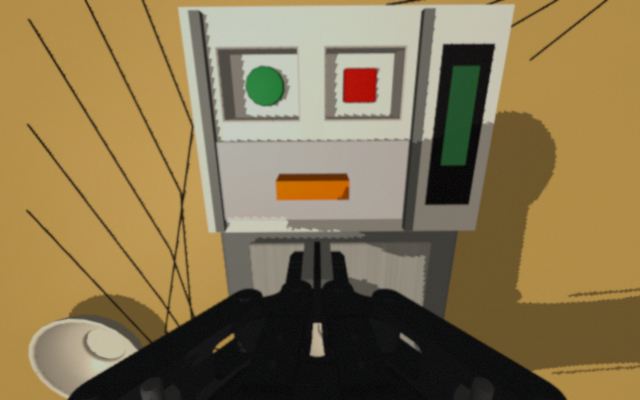

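```bash
python3 -m creep '[{"x":0,"y":0.008,"z":0.1,"yaw":0,"jaw":0},{"x":0,"y":0,"z":0.08,"yaw":0,"jaw":0},{"x":0.06,"y":0,"z":0,"yaw":0,"jaw":0},{"x":0.07,"y":0,"z":0,"yaw":0,"jaw":0},{"x":0.07,"y":0,"z":0,"yaw":0,"jaw":0},{"x":0.07,"y":0,"z":0,"yaw":0,"jaw":0},{"x":0.06,"y":0,"z":0,"yaw":0,"jaw":0},{"x":0,"y":0,"z":0,"yaw":0,"jaw":0}]'; python3 where.py; python3 -m creep '[{"x":0.015,"y":0,"z":0,"yaw":0,"jaw":0},{"x":0,"y":0,"z":0,"yaw":0,"jaw":0}]'; python3 where.py
```

```text
t: 8.75
ee_pos: [0.5251, -0.0612, 0.0761]
tcp_rot: [-2.535, 1.856, -0.001]
force: [-0.9, -0.9, 0.5]
grip_width: 0.0001
8.75 [  2.7 -84.4  76.1] -90.14680614789651 [ 9.69778317e-04 -1.77811809e-04 -9.99999514e-01] [-0.93516328 -0.87379327  0.46438361] 0.0001019466318526121
t: 8.95
ee_pos: [0.5254, -0.0625, 0.0759]
tcp_rot: [-2.536, 1.853, -0.001]
force: [-0.0, 0.5, -0.5]
grip_width: 0.0
8.95 [  2.6 -85.7  75.9] -90.04908847383767 [ 4.46340241e-04 -2.41906792e-05 -9.99999900e-01] [-0.0468442   0.48207313 -0.46643569] 9.091514483446202e-06
```

```bash
python3 -m creep '[{"x":0.012,"y":0,"z":0,"yaw":0,"jaw":0},{"x":0,"y":0,"z":0,"yaw":0,"jaw":0}]'; python3 where.py; python3 -m creep '[{"x":0.012,"y":0,"z":0,"yaw":0,"jaw":0},{"x":0,"y":0,"z":0,"yaw":0,"jaw":0}]'; python3 where.py
```

```text
t: 9.15
ee_pos: [0.5259, -0.0642, 0.0758]
tcp_rot: [-2.537, 1.853, 0.0]
force: [-1.3, 2.4, 1.5]
grip_width: 0.0002
9.15 [  2.6 -87.5  75.8] -90.01358326457596 [ 8.06803104e-05  3.51404005e-04 -9.99999935e-01] [-1.27770784  2.41908068  1.54251757] 0.00017530716592860233
t: 9.35
ee_pos: [0.526, -0.0646, 0.0758]
tcp_rot: [-2.535, 1.852, 0.003]
force: [-6.0, 17.0, 6.7]
grip_width: -0.0
9.35 [  2.5 -87.9  75.8] -90.04710201356637 [-4.81644064e-04  2.85533983e-03 -9.99995808e-01] [-6.02468655 17.00302593  6.70573572] -2.4831388686336934e-05
```

```bash
python3 -m creep '[{"x":-0.05,"y":0,"z":0,"yaw":0,"jaw":0},{"x":-0.05,"y":0,"z":0,"yaw":0,"jaw":0},{"x":0,"y":0,"z":-0.2,"yaw":0,"jaw":0},{"x":0,"y":0,"z":-0.2,"yaw":0,"jaw":0},{"x":-0.1,"y":0,"z":-0.2,"yaw":0,"jaw":0},{"x":0,"y":0,"z":0,"yaw":0,"jaw":0},{"x":0,"y":0,"z":0,"yaw":0,"jaw":0}]'; python3 where.py;python3 - <<'E'
from bench import *
from h import *
m=camera_model("wrist");w=grab_frame("wrist");t=grab_frame("top")
cv2.imwrite("pics/w6.png",np.vstack([w[:300],t[:280]]))
a=cv2.imread("pics/top0.png");print('top diff');d=cv2.absdiff(a,t).max(2)>40
n,_,st,_=cv2.connectedComponentsWithStats(d.astype(np.uint8));print([list(x) for x in st[1:] if x[4]>15])
E
```

```text
t: 10.05
ee_pos: [0.5147, -0.0281, 0.1968]
tcp_rot: [-2.536, 1.851, -0.003]
force: [-0.2, 0.6, -0.3]
grip_width: -0.0001
10.05 [  2.9 -49.7 196.8] -89.98496396281055 [ 2.52993719e-03  6.92264603e-04 -9.99996560e-01] [-0.23143041  0.55040882 -0.336196  ] -7.651858068312691e-05
top diff
[[np.int32(26), np.int32(109), np.int32(339), np.int32(291), np.int32(32255)], [np.int32(261), np.int32(158), np.int32(4), np.int32(7), np.int32(23)], [np.int32(344), np.int32(185), np.int32(5), np.int32(14), np.int32(32)], [np.int32(268), np.int32(199), np.int32(13), np.int32(51), np.int32(125)], [np.int32(325), np.int32(227), np.int32(5), np.int32(10), np.int32(19)], [np.int32(0), np.int32(229), np.int32(84), np.int32(53), np.int32(2473)], [np.int32(0), np.int32(341), np.int32(45), np.int32(22), np.int32(542)], [np.int32(326), np.int32(348), np.int32(8), np.int32(7), np.int32(37)], [np.int32(330), np.int32(372), np.int32(4), np.int32(11), np.int32(28)], [np.int32(339), np.int32(385), np.int32(11), np.int32(15), np.int32(100)], [np.int32(277), np.int32(389), np.int32(42), np.int32(11), np.int32(281)]]
```

View pics/w6.png

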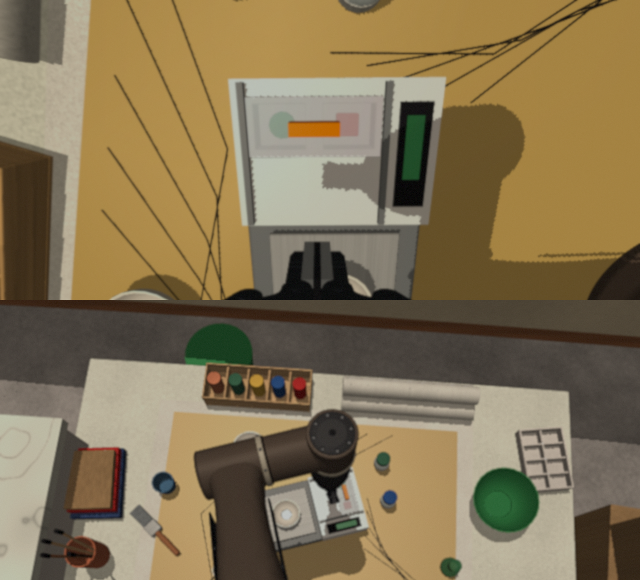

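```bash
python3 -c "
from bench import *
print(close_job())"
```

```text
the job is handed in; nothing more can be done
None
```

The scale was tared and the job handed in at about 10 s of the 48 s allowed. No verdict was reported.

- **Shutter opened:** I pushed the outer face of the tab with the shut fingertips until it hit its stop, at about 22 N.
- **Tare key pressed:** The green key is in the far well. I went in without touching the walls and pressed until it bottomed, with the tip at 35.9 mm above the table (fully in is 36 mm) and about 22 N.
- **Tare key released:** I withdrew, and the wrist picture showed the key clear, apparently back up.
- **Shutter closed:** I pushed the inner face of the tab to the shut stop, at about 17 N, then backed off and rose clear.

**Last checks:** The wrist picture shows the shutter over both wells. The tool force was about zero. The dish and the objects visible from above stand where they were. The arm blocked part of the top view, including the yellow-capped jar, so I could not re-check that one; nothing was felt along its path.

**Disagreement:** The top and wrist cameras differed by about 4 mm on the scale's position. For the press I used the wrist view, and the contact positions fitted it.

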